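# Wedge the lens carrier into its tapered dovetail way

## Robot

A 6-joint arm with a two-finger parallel gripper is mounted at the origin on a cart in front of the work surface, level with it; the furniture and walls round the work are solid. World frame = base frame: x ahead of the robot, y to its left, z up, the work surface at z = 0. Lengths are in m, angles in rad, forces in N, time in s.
With the tool pointing down it reaches from about 0.3 to 0.75 m from the base axis. Payload 8.5 kg.
Tool frame: the origin (TCP) lies on the front face of the gripper's body, between the roots of the fingers; the fingertips stand 73 mm ahead of it and the grasp point (between the pads) lies 54 mm ahead of it (r.finger_overhang is the distance from the TCP to the fingertips, in m); z points along the fingers, y is the line along which they close (so a half turn about z gives the same grasp; the last joint's range is limited). The gripper opens to 85 mm and grips with 20 to 120 N. Pads are 22 mm wide; open, the fingers measure 114 mm over their backs; the gripper's body (76 mm by 85 mm) begins 54 mm behind the grasp point. The pads swing forward as they close: fully open they stand 13 mm farther back than shut.
Start: joints at [-1.535, 0.381, 1.297, -0, 1.464, -0.215], TCP at [0.136, -0.533, 0.304] pointing down, gripper open.
Joint ranges: [-3.11, 3.11], [-0.89, 2.33], [0.22, 2.48], [-1.42, 4.56], [0.17, 2.85], [-2.88, 2.88]. Speed limits (rad/s): [2.39, 2.39, 3.14, 3.14, 3.14, 3.14].

## Interface

Orientations are given as a rotation vector (axis times angle).
In Python, from bench import status, imaging, r gives the robot as it stands.
- The arm moves only by the tool drive_tool, never from a script. Its argument "rows" is a list of rows, each an object of numbers: "gripper": the finger opening in cm, from 0 to 8.54; "tx", "ty", "tz": the shift along the world's x, y, z in cm; "spin": the turn about the world's z in rad. A call has 1 to 10 rows; each row shifts and turns the commanded pose from where the row before left it; what a row does not reach is not made up. A row lasts 1/8 s, in which the tool goes at most 62.5 mm and 10.7 degrees, less where a joint would pass 70% of its speed; a pose out of reach is approached as far as the arm can. A call with a gripper value outside its range is refused whole. The fingers move at their own pace and stop on an object; "newtons" is the grip in N (left out, the last holds). Time passes only in rows, so rows that do not move let the fingers close. It gives the time, the measured TCP pose, the force, the opening and the grip force at its end, in the units of the state.
- status.get_obs(): the state, without advancing time (a new reading comes with each control period).
- imaging.read_camera(name): name is "scene" or "side" or "wrist"; returns a dict with "pixels" (400x640x3 uint8, red, green, blue), "intrinsics" (3x3 intrinsics, pixels), "k1" (the pictures are not rectified: a ray, as slopes to the right and down, at radius r is drawn at 1 + k1 r^2 times it, then the intrinsics apply), "pose" (4x4, takes a point from camera to world coordinates). Camera axes: x right, y down, z forward; pixel columns grow to the right and rows downward; lengths in m; the calibration is good to about 2 mm. A picture is of the moment at which its call begins. There is no depth.
- r.job_done(): hands the job in; it is judged then, once.
The state is a dict: "time": time; "joints": joint angles; "joint_vel": joint speeds; "joint_torque": joint torques, N m; "ee_pos": TCP position; "tcp_rot": TCP orientation; "ft_force": force on the tool from outside, world axes, zero at the start; "torque": the same for the moment, N m; "grip_width": opening from 0.0 (shut) to 1.0 (fully open); "grip_force": force on a finger pad.
Only numpy, scipy, OpenCV 4.12 (cv2) and the standard library are available. Lean on these libraries where they do the work, as an engineer would, in place of code of your own. Each camera call takes 0.05 s, during which the arm holds its last target. There are 200 camera calls.

## Task

Mount the small blue-handled lens carrier on the optical rail: put its foot into the wide mouth of the tapered dovetail way, lens first, and slide it along until it wedges tight. Seat it with a firm but gentle push of about 15 newtons, never more than 25, then let go so that it stays jammed in the way by itself. Leave the other things on the bench where they are.

Things in the scene. Friction and masses are not known exactly. Their poses are not given: they have to be found in the camera images.
- carrier: Loose lens carrier, 0.35 kg. Light metal foot 90 mm long (x -45 to 45), 14 mm high, dovetail flanks leaning inward going up (20 degrees). At the underside the right flank is straight at y = -24 mm, the left one tapered by 5 degrees: y = 28 mm at the rear, 24 in the middle, 20 at the front. Origin: centre of the foot's underside (mm here); x points to the lens end, which enters first; z up.
- grip (a point): Place to pinch the carrier: on its ribbed blue grip block (28 mm long in x, 24 mm wide in y, from z = 14 to 61 mm over the foot's underside), 20 mm behind (-x) the carrier's origin and 46 mm above it. Pinch across y. The block's flat rear face, 34 mm behind the origin, can also be pushed.
- lens (a point): Middle of the lens in the carrier's upright black ring (35 mm across, 10 mm thick): 33 mm ahead (+x) of the carrier's origin and 40 mm above its underside.
- rail: Optical rail fixed to the bench: dark base plate 190 x 116 x 8 mm carrying an open channel, the way, x from -85 (wide mouth) to 85 mm (narrow end, no stop), floor at z = 8 mm, side bars up to z = 23.5 mm, overhanging by 20 degrees like the carrier's flanks: the foot enters only at the mouth, along +x. Origin: centre of the plate's underside; x points from mouth to narrow end, z up.
- mouth (a point): Middle of the way's mouth, on the channel floor: 85 mm behind (-x) the rail's origin, 8 mm above it. Here the channel is about 55 mm wide at its floor (y -24 to 31 mm); the carrier's front end is 44 mm wide. The right bar (grey) is straight, its foot at y = -24 mm all along.
- way_mid (a point): Middle of the channel floor, 8 mm over the rail's origin. The left bar, a brass gib, tapers by 5 degrees: y = 24 mm here, 17 at the narrow end, but is set sideways by up to 2.2 mm either way, unmeasured. So the carrier binds with its origin 26 mm before to 26 mm past this point, then wedges within 1 to 2 mm more, leaning on the straight bar. Ways are polished (friction about 0.2): it self-locks.
- beaker: Bystander: clear plastic beaker, 60 mm across and 68 mm high, standing. Origin at its underside.
- timer: Bystander: white bench timer, 62 x 62 x 18 mm. Origin at its underside.
- marker: Bystander: marker pen with a black cap, 122 mm long, 15 mm thick, lying. Origin at its underside.
- tape: Bystander: roll of white label tape lying flat, 80 mm across, 19 mm high. Origin at its underside.
- tube: Bystander: capped test tube, 110 mm long, 17 mm thick, lying. Origin at its underside.
Mind the look-alikes: they are no part of the job. What is shaped like the carrier but pink or red is not meant.

How it is judged:
On the way:
1. the carrier is pressed into the way until it clamps (more than 25 N against the rail) while lying in the channel (contact force between carrier and rail above 25 N and x of carrier in the frame of rail between -0.035 and 0.06 m and y of carrier in the frame of rail between -0.006 and 0.006 m and z of carrier in the frame of rail between 0.004 and 0.013 m and angle between the x axis of carrier and the x axis of rail, either way round below 0.06 rad and angle between carrier's own z axis and vertical below 0.06 rad and x of lens in the frame of rail above -0.01 m), for 0.1 s.
At the end, for the whole second after the job is handed in: The carrier lies lens first in the dovetail way on its floor (origin 4 to 13 mm over the rail's underside, -35 to 60 mm along, within 6 mm sideways, parallel within 0.06 rad), released, at rest and still jammed: it bears on the rail with over 25 N (a 15 N push leaves about 40 N) (all of step 1 and linear speed of carrier below 0.01 m/s); the robot touches nothing.
It fails at once if the carrier is forced: more than 80 N between it and the rail (a push of about 30 N) (contact force between carrier and rail above 80 N).
It fails at once if the beaker, timer, marker, tape roll or tube is disturbed (moved more than 25 mm) (distance of any of beaker, timer, marker, tape, tube from where it was at the start of the episode above 0.025 m).
It also fails if it takes over 58 s, if anything falls off the work surface, if the arm or the gripper's body presses on something with over 40 N, if the wrist force passes 120 N, or if a joint passes its speed limit or range.

## Working session

There is one attempt and no reset: what is moved stays moved. The work goes in short steps, Python scripts to look and compute and a tool call to move; the robot and the scene stay as the last step left them, time stands still between calls to the robot, and variables do not carry over. Pictures are saved under pics/ and viewed, at most 10 in all, crops included, and the job is handed in when it is done.

Besides the shell and the picture viewer there is one more tool, called after "Request:" as name(argument=value, ...) on one line, values as JSON. drive_tool: Moves the arm, as the interface text tells. Its arguments: {"type":"object","properties":{"rows":{"type":"array","items":{"type":"object","properties":{"gripper":{"type":"number"},"tx":{"type":"number"},"ty":{"type":"number"},"tz":{"type":"number"},"spin":{"type":"number"}}}},"newtons":{"type":"number"}},"required":["rows"]}

```bash
mkdir -p pics; cat > h.py <<'E'
import numpy as np, cv2
from bench import status, imaging, r
def snap(n,f):
    c=imaging.read_camera(n); cv2.imwrite(f'pics/{f}.png',c['pixels'][:,:,::-1]); np.savez(f'pics/{f}.npz',**{k:np.array(v) for k,v in c.items()}); return c
def load(f): return dict(np.load(f'pics/{f}.npz'))
def toz(c,u,v,z):
    K=c['intrinsics'];x,y=(u-K[0,2])/K[0,0],(v-K[1,2])/K[1,1];k=float(c['k1'])
    a,b=x,y
    for _ in range(30):
        s=1+k*(a*a+b*b);a,b=x/s,y/s
    P=c['pose'];d=P[:3,:3]@[a,b,1];o=P[:3,3];return o+d*(z-o[2])/d[2]
def proj(c,p):
    P=c['pose'];q=P[:3,:3].T@(np.array(p)-P[:3,3]);a,b=q[0]/q[2],q[1]/q[2];s=1+float(c['k1'])*(a*a+b*b)
    K=c['intrinsics'];return np.array([K[0,0]*a*s+K[0,2],K[1,1]*b*s+K[1,2]])
E
python3 - <<'E'
from h import *
for n in ['scene','side','wrist']:
    c=snap(n,n+'0'); print(n,c['pose'].round(3).tolist(),c['k1'])
a=cv2.imread('pics/scene0.png');b=cv2.imread('pics/side0.png')
cv2.imwrite('pics/both.png',np.vstack([cv2.resize(x,(480,300)) for x in (a,b)]))
print(status.get_obs())
E
```

```text
scene [[-0.861, -0.347, 0.373, -0.122], [-0.509, 0.616, -0.601, 0.957], [-0.022, -0.707, -0.707, 1.285], [0.0, 0.0, 0.0, 1.0]] 0.022494880535563384
side [[0.873, -0.268, 0.408, -0.051], [-0.488, -0.466, 0.738, -1.076], [-0.008, -0.843, -0.538, 0.792], [0.0, 0.0, 0.0, 1.0]] -0.025314924329782225
wrist [[0.248, -0.935, -0.254, 0.2], [-0.969, -0.24, -0.065, -0.517], [-0.0, 0.262, -0.965, 0.374], [0.0, 0.0, 0.0, 1.0]] -0.06716741036261882
{'time': 0.15, 'joints': array([-1.53529919e+00,  3.81041668e-01,  1.29802603e+00,  1.80222901e-05,
        1.46361578e+00, -2.15291171e-01]), 'joint_vel': array([-0.00012617, -0.00174647, -0.00156972,  0.00132491, -0.00056262,
        0.0011157 ]), 'joint_torque': array([ 4.00279707e-03, -4.48624313e+01, -2.31342816e+01, -1.26366413e-04,
        3.79541874e-03, -2.52974559e-05]), 'ee_pos': array([ 0.13649274, -0.53264629,  0.30347379]), 'tcp_rot': array([-3.11585037e+00, -3.92767111e-01, -1.81795504e-04]), 'ft_force': array([-1.0194263 ,  0.03321663,  0.29913905]), 'torque': array([-0.01429384, -0.04471344,  0.00689196]), 'grip_force': 0.0, 'grip_width': 1.0005877080089423}
```

View pics/scene0.png

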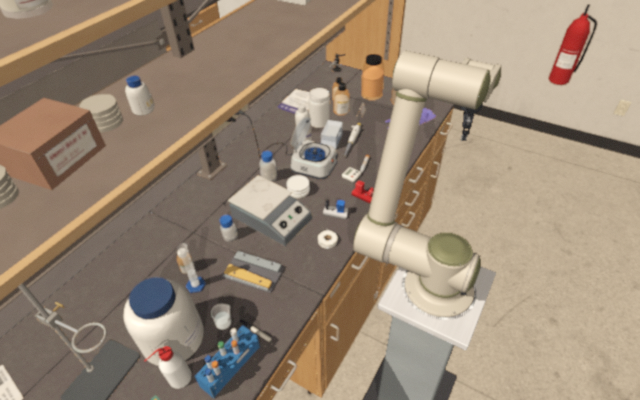

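View pics/side0.png

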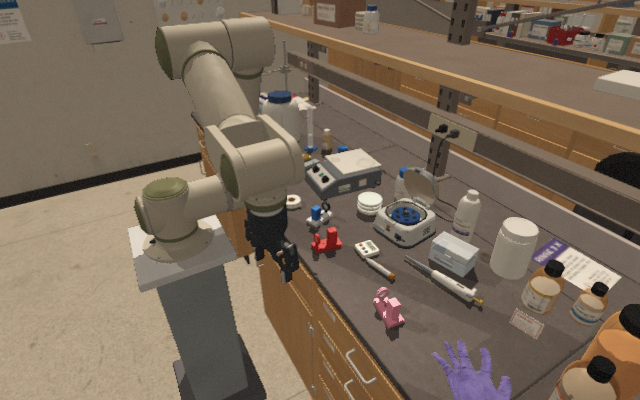

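The scene view shows the blue-handled carrier at (340,208), the rail at (254,270), tape at (327,239) and beaker at (221,317). In the side view the blue carrier is at (319,215). Look-alikes are the red one (scene 363,192; side 327,240) and the pink one (side 388,308). I choose blue and check it in a close crop.

```bash
python3 - <<'E'
from h import *
a=cv2.imread('pics/scene0.png');b=cv2.imread('pics/side0.png')
f=lambda i,x,y,w,h,s:cv2.resize(i[y:y+h,x:x+w],None,fx=s,fy=s,interpolation=cv2.INTER_CUBIC)
m=np.zeros((600,800,3),np.uint8)
t=f(a,215,245,80,60,5);m[:300,:400]=t          # rail
m[:300,400:]=f(a,310,185,80,60,5)               # carrier scene
m[300:,:400]=f(b,285,190,80,60,5)               # carrier side
m[300:,400:]=f(a,200,290,80,60,5)
cv2.imwrite('pics/m.png',m)
s=load('scene0');d=load('side0')
print(toz(s,341,211,0.01),toz(d,319,220,.01),toz(s,254,270,.02))
E
```

```text
[ 0.4516944  -0.14428952  0.01      ] [ 0.46058946 -0.15522874  0.01      ] [0.57353071 0.26235914 0.02      ]
```

View pics/m.png

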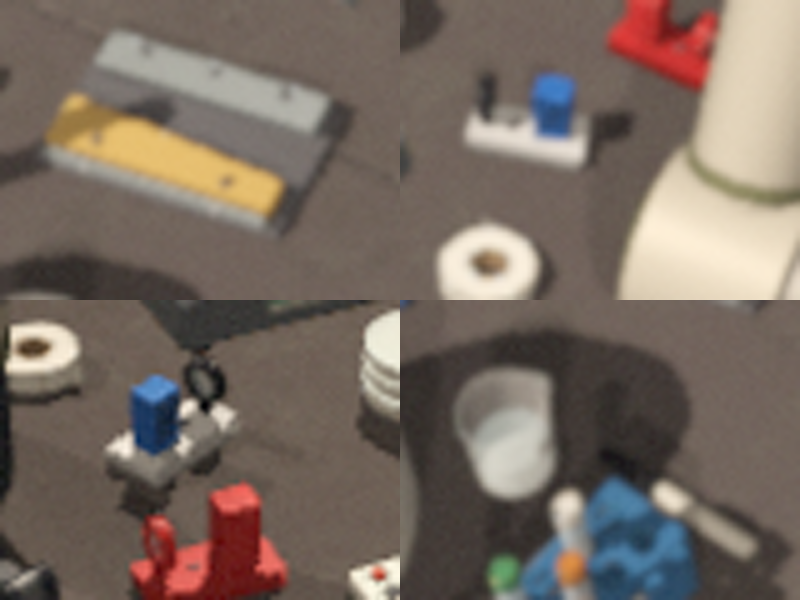

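The crop confirms it: blue grip on a light foot, with its lens ring to the image left. The rail mouth is at the right, with the grey bar on the far side and the brass bar near.

```bash
python3 - <<'E'
from h import *
s=load('scene0');d=load('side0')
y=lambda p,q:np.degrees(np.arctan2(*(q-p)[[1,0]]))
f=lambda u,v,z:toz(s,215+u/5,245+v/5,z)
g=lambda u,v,z:toz(s,310+(u-400)/5,185+v/5,z)
h=lambda u,v,z:toz(d,285+u/5,190+(v-300)/5,z)
print('rail',y(f(325,132,.0235),f(95,65,.0235)),[f(*p,.0235).round(4) for p in((325,132),(95,65),(335,100),(115,30),(270,222),(50,150))])
print('car',y(g(585,163,0),g(468,142,0)),g(585,163,0),g(468,142,0))
print(h(150,487,0),h(238,428,0.),y(h(150,487,0),h(238,428,0.)), 'blue top',h(155,384,.061),g(555,80,.061))
E
```

```text
rail 10.374693449442777 [array([0.4901, 0.2248, 0.0235]), array([0.6645, 0.2567, 0.0235]), array([0.4994, 0.1985, 0.0235]), array([0.6717, 0.2243, 0.0235]), array([0.4807, 0.3042, 0.0235]), array([0.6456, 0.3306, 0.0235])]
car 15.443250610576099 [ 0.4188211  -0.13286147  0.        ] [ 0.509453   -0.10782366  0.        ]
[ 0.43372511 -0.17429399  0.        ] [ 0.52353011 -0.14473058  0.        ] 18.221316559769182 blue top [ 0.45599485 -0.14263787  0.061     ] [ 0.45429536 -0.14739319  0.061     ]
```

Request:
drive_tool(rows=[{"tx": 4,"ty": 4.7},{"tx": 4,"ty": 4.7},{"tx": 4,"ty": 4.7},{"tx": 4,"ty": 4.7},{"tx": 4,"ty": 4.7},{"tx": 4,"ty": 4.7},{"tx": 2.5,"ty": 4.7},{"tx": 0,"ty": 4},{}])

```text
validation failed for argument at $.ro...
```

Request:
drive_tool(rows=[{"tx": 4.1,"ty": 4.7},{"tx": 4.1,"ty": 4.7},{"tx": 4.1,"ty": 4.7},{"tx": 4.1,"ty": 4.7},{"tx": 4.1,"ty": 4.7},{"tx": 4.1,"ty": 4.7},{"tx": 3.0,"ty": 4.7},{"tx": 2.0,"ty": 4.5},{"tx": 0.0}])

```text
validation failed for argument at $.ro...
```

```bash
python3 - <<'E'
from h import *
snap('wrist','w1')
E
```

```text
(no output)
```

View pics/w1.png

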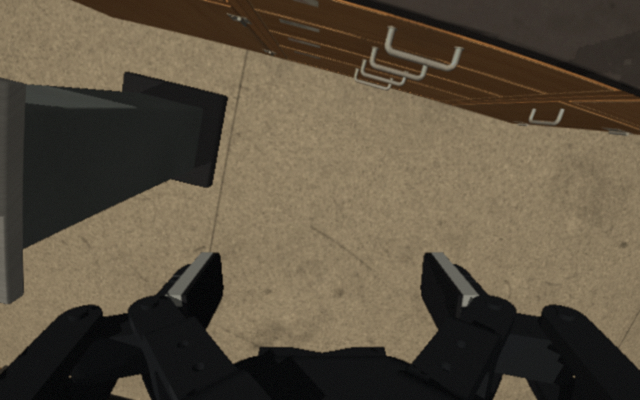

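The picture shows only floor and fingers, because the move was refused. I'll retry with complete rows.

Request:
drive_tool(rows=[{"tx": 4.1,"ty": 4.7,"tz": 0,"spin": 0,"gripper": 8.5},{"tx": 4.1,"ty": 4.7,"tz": 0,"spin": 0,"gripper": 8.5},{"tx": 4.1,"ty": 4.7,"tz": 0,"spin": 0,"gripper": 8.5},{"tx": 4.1,"ty": 4.7,"tz": 0,"spin": 0,"gripper": 8.5},{"tx": 4.1,"ty": 4.7,"tz": 0,"spin": 0,"gripper": 8.5},{"tx": 4.1,"ty": 4.7,"tz": 0,"spin": 0,"gripper": 8.5},{"tx": 3,"ty": 4.7,"tz": 0,"spin": 0,"gripper": 8.5},{"tx": 2,"ty": 4.5,"tz": 0,"spin": 0,"gripper": 8.5},{"tx": 0,"ty": 0,"tz": 0,"spin": 0,"gripper": 8.5}])

```text
time: 1.32
ee_pos: [0.4332, -0.1562, 0.3039]
tcp_rot: [-3.116, -0.4, 0.0]
ft_force: [-0.9, -0.1, -0.0]
grip_width: 0.996
grip_force: 0.0
```

```bash
python3 - <<'E'
from h import *
snap('wrist','w2');print(status.get_obs()['ee_pos'])
E
```

```text
[ 0.43277514 -0.15775289  0.30388078]
```

View pics/w2.png

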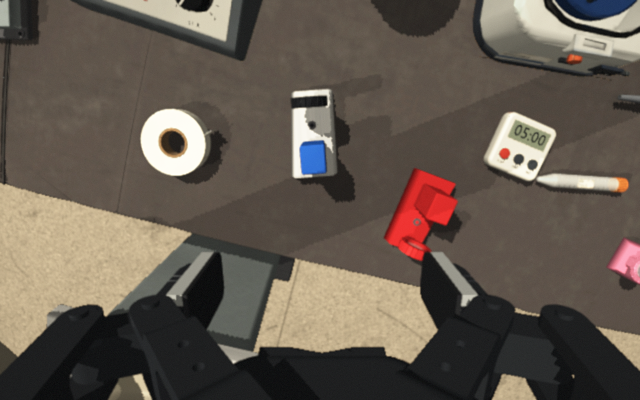

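The wrist view shows the blue carrier at (313,135), lens up in the image, with tape (175,142) on its left and red (422,212) on its right. I'll fit its pose with an enlarged crop.

```bash
python3 - <<'E'
from h import *
a=cv2.imread('pics/w2.png')
cv2.imwrite('pics/w2c.png',cv2.resize(a[80:190,270:360],None,fx=5.4,fy=5.4,interpolation=cv2.INTER_CUBIC))
E
```

```text
(no output)
```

View pics/w2c.png

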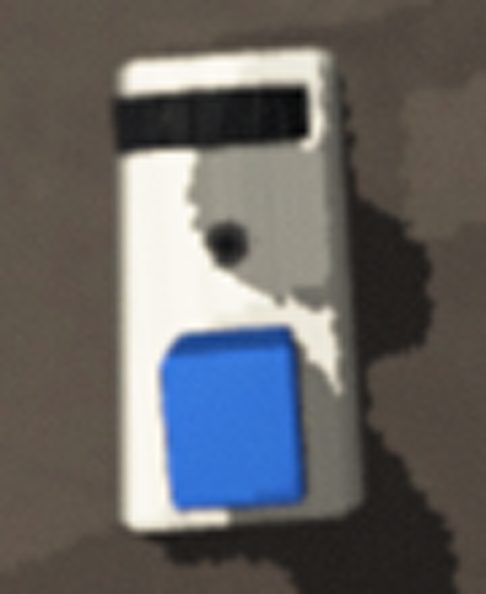

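```bash
cat > fit.py <<'E'
from h import *
from scipy.optimize import least_squares
def fit(c,pts,p0,z0=0):
    f=lambda p:np.concatenate([proj(c,[p[0]+np.cos(p[2])*m[0]-np.sin(p[2])*m[1],p[1]+np.sin(p[2])*m[0]+np.cos(p[2])*m[1],z0+m[2]])-uv for m,uv in pts])
    s=least_squares(f,p0,loss='soft_l1');return s.x,f(s.x).reshape(-1,2).round(1)
E
python3 - <<'E'
from fit import *
c=load('w2');q=lambda u,v:np.array([270+u/5.4,80+v/5.4])
mm=lambda *a:np.array(a)/1e3
pts=[(mm(45,-24,0),q(338,55)),(mm(-45,-24,0),q(364,512)),(mm(45,20,0),q(119,68)),(mm(-45,28,0),q(120,525)),
(mm(-6,12,61),q(165,365)),(mm(-6,-12,61),q(294,350)),(mm(-34,12,61),q(174,510)),(mm(-34,-12,61),q(303,500))]
for P in(pts,pts[:4],pts[4:]):
  p,e=fit(c,P,[.46,-.14,.25]);print(p,e.tolist())
  print('grip',p[:2]-.02*np.array([np.cos(p[2]),np.sin(p[2])]))
E
```

```text
[ 0.47018087 -0.13825646  0.32238628] [[0.2, 0.3], [0.0, -1.7], [-0.2, 0.7], [-0.5, -1.1], [-1.0, -1.3], [0.8, -0.3], [-0.3, 1.4], [1.1, 1.6]]
grip [ 0.45121123 -0.14459307]
[ 0.46985104 -0.13848993  0.32326137] [[0.3, 0.6], [0.2, -1.4], [-0.1, 1.1], [-0.3, -0.7]]
grip [ 0.45088695 -0.14484315]
[ 0.47043531 -0.13788997  0.32726082] [[-1.3, -1.6], [0.6, -0.7], [-0.4, 1.1], [0.9, 1.2]]
grip [ 0.45149678 -0.14431898]
```

Request:
drive_tool(rows=[{"tx": 1.0,"ty": 0.6,"tz": -5,"spin": 0.034,"gripper": 7},{"tx": 0.85,"ty": 0.6,"tz": -5,"spin": 0.034,"gripper": 6},{"tx": 0,"ty": 0,"tz": -4,"spin": 0,"gripper": 6},{"tx": 0,"ty": 0,"tz": -3,"spin": 0,"gripper": 6},{"tx": 0,"ty": 0,"tz": 0,"spin": 0,"gripper": 6}])

```text
time: 2.0
ee_pos: [0.4501, -0.1476, 0.1326]
tcp_rot: [-3.1, -0.496, 0.005]
ft_force: [-0.5, 0.2, 0.4]
grip_width: 0.699
grip_force: 0.0
```

```bash
python3 - <<'E'
from h import *
from scipy.spatial.transform import Rotation as R
c=snap('wrist','w3');o=status.get_obs();m=R.from_rotvec(o['tcp_rot']).as_matrix()
print(o['ee_pos'],np.arctan2(m[1,0],m[0,0]),o['ft_force'])
a=cv2.imread('pics/w3.png')
cv2.imwrite('pics/w3.png',a)
E
```

```text
[ 0.45077075 -0.14775081  0.13392438] 0.3173463220546001 [-0.32856247 -0.88793666  0.21015544]
```

View pics/w3.png

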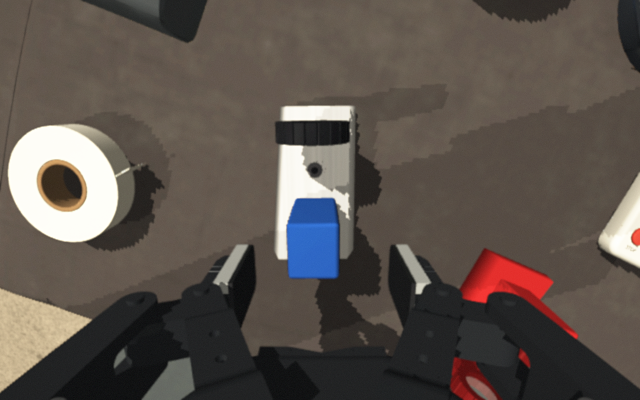

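Fingers straddle the blue block (about 313,240), their centre about 7 px to its right. The red look-alike is close to the right finger, so I'll check that clearance.

```bash
python3 - <<'E'
from h import *
c=load('w2');cy,sy=np.cos(.32),np.sin(.32)
for u,v,z in((388,240,0),(415,170,.014),(425,185,.061),(412,214,.061),(398,242,.04),(400,238,.055),(425,258,.05)):
    p=toz(c,u,v,z)[:2]-[.4515,-.1445];print((u,v),p@[cy,sy],p@[-sy,cy])
E
```

```text
(388, 240) -0.1102505178652537 -0.08044048032284472
(415, 170) -0.024482594979548085 -0.10844742085369129
(425, 185) -0.03071656542921448 -0.10547594866085638
(412, 214) -0.059203182611513736 -0.09303499056582243
(398, 242) -0.09676201649393132 -0.08371878381842601
(400, 238) -0.08616395524618234 -0.08248941152756248
(425, 258) -0.11282344281845394 -0.11036581555320574
```

Request:
drive_tool(newtons=40, rows=[{"tx": 0.05,"ty": 0.25,"tz": -1.7,"spin": 0,"gripper": 6},{"tx": 0,"ty": 0,"tz": -1.7,"spin": 0,"gripper": 6},{"tx": 0,"ty": 0,"tz": 0,"spin": 0,"gripper": 6},{"tx": 0,"ty": 0,"tz": 0,"spin": 0,"gripper": 1.5},{"tx": 0,"ty": 0,"tz": 0,"spin": 0,"gripper": 1.5},{"tx": 0,"ty": 0,"tz": 0,"spin": 0,"gripper": 1.5},{"tx": 0,"ty": 0,"tz": 0,"spin": 0,"gripper": 1.5}])

```text
time: 2.92
ee_pos: [0.4518, -0.1445, 0.1009]
tcp_rot: [3.101, 0.499, 0.002]
ft_force: [-0.2, -0.4, 6.2]
grip_width: 0.275
grip_force: 39.9
```

Request:
drive_tool(rows=[{"tx": 0,"ty": 0,"tz": 4,"spin": 0,"gripper": 1.5},{"tx": 0,"ty": 1,"tz": 5,"spin": 0,"gripper": 1.5},{"tx": 0.8,"ty": 4,"tz": 3.5,"spin": -0.02,"gripper": 1.5},{"tx": 1,"ty": 4.8,"tz": 2,"spin": -0.02,"gripper": 1.5},{"tx": 1,"ty": 4.8,"tz": 1.5,"spin": -0.03,"gripper": 1.5},{"tx": 1,"ty": 4.8,"tz": 0,"spin": -0.03,"gripper": 1.5},{"tx": 1,"ty": 4.8,"tz": 0,"spin": -0.02,"gripper": 1.5},{"tx": 1,"ty": 4,"tz": 0,"spin": -0.02,"gripper": 1.5},{"tx": 1,"ty": 2,"tz": 0,"spin": 0,"gripper": 1.5},{"tx": 0,"ty": 0,"tz": 0,"spin": 0,"gripper": 1.5}])

```text
time: 4.18
ee_pos: [0.5193, 0.1588, 0.2596]
tcp_rot: [-3.129, -0.284, 0.002]
ft_force: [-0.2, -0.4, -4.3]
grip_width: 0.272
grip_force: 41.0
```

```bash
python3 - <<'E'
from h import *
from scipy.spatial.transform import Rotation as R
c=snap('wrist','w4');o=status.get_obs();m=R.from_rotvec(o['tcp_rot']).as_matrix()
print(o['time'],o['ee_pos'],np.arctan2(m[1,0],m[0,0]),o['ft_force'],o['joints'])
a=cv2.imread('pics/w4.png')
cv2.imwrite('pics/w4b.png',cv2.resize(a,(800,500),interpolation=cv2.INTER_CUBIC))
E
```

```text
4.225 [0.51909409 0.15791435 0.25960126] 0.1799188961679671 [-0.55247546  0.70447376 -4.1816853 ] [ 7.71209458e-02  4.04466831e-01  1.39350041e+00 -2.68481574e-04
  1.34490091e+00  1.46805859e+00]
```

View pics/w4b.png

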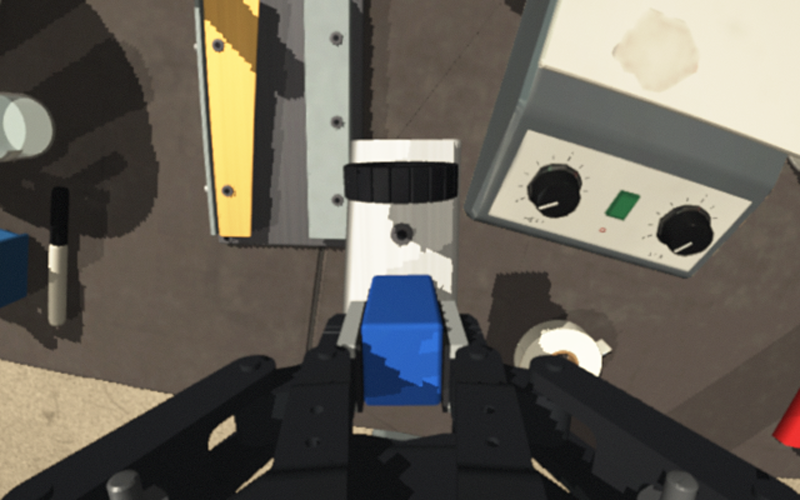

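The rail lies vertically in the image: grey bar's mouth end at (308..348,238), brass end at (215..252,237), narrow end out of the top. The held carrier is parallel to it. Now subpixel edges by code.

```bash
python3 - <<'E'
from fit import *
c=load('w4');g=cv2.GaussianBlur(cv2.cvtColor(c['pixels'],cv2.COLOR_RGB2GRAY),(0,0),.8).astype(float)
def peak(l,o,sg,n=1):
    d=np.gradient(l)*sg;i=int(np.argmax(d[1:-1]))+1
    a,b,e=d[i-1:i+2];return o+i+.5*(a-e)/(a-2*b+e), round(d[i],1)
# grey inner top edge: dark->bright ; outer: bright->dark
for v in range(10,186,25):
    print(v,'gin',peak(g[v,232:258],232,1),'gout',peak(g[v,262:295],262,-1),'brass in',peak(g[v,190:215],190,-1))
for u in (255,260,265,270,275): print(u,'gend',peak(g[180:205,u],180,-1))
for u in (185,190,195): print(u,'bend',peak(g[180:205,u],180,-1))
for u in (205,215,225,235): print(u,'plate',g[184:206:2,u].round().tolist())
for v in (115,155,165,180,195,205): print(v,'car L',peak(g[v,268:290],268,1),'R',peak(g[v,350:375],350,-1))
for u in(300,320,340):print(u,'car front',peak(g[105:125,u],105,1))
E
```

```text
10 gin (np.float64(242.69230769230768), np.float64(23.0)) gout (np.float64(278.9390243902439), np.float64(42.0)) brass in (np.float64(206.48305084745763), np.float64(58.5))
35 gin (np.float64(243.23333333333332), np.float64(24.5)) gout (np.float64(278.890243902439), np.float64(42.0)) brass in (np.float64(205.06), np.float64(24.0))
60 gin (np.float64(243.425), np.float64(40.0)) gout (np.float64(278.90909090909093), np.float64(43.5)) brass in (np.float64(204.1949152542373), np.float64(58.0))
85 gin (np.float64(244.3181818181818), np.float64(27.5)) gout (np.float64(278.8611111111111), np.float64(41.0)) brass in (np.float64(203.09375), np.float64(59.5))
110 gin (np.float64(244.7173913043478), np.float64(24.5)) gout (np.float64(278.77777777777777), np.float64(40.5)) brass in (np.float64(202.359649122807), np.float64(57.5))
135 gin (np.float64(245.03571428571428), np.float64(26.5)) gout (np.float64(274.1938775510204), np.float64(49.0)) brass in (np.float64(201.59615384615384), np.float64(54.0))
160 gin (np.float64(245.73333333333332), np.float64(28.5)) gout (np.float64(265.44736842105266),
[... 1132 characters left out ...]
.0))
155 car L (np.float64(271.65384615384613), np.float64(10.5)) R (np.float64(356.8333333333333), np.float64(5.0))
165 car L (np.float64(280.7), np.float64(25.5)) R (np.float64(362.2692307692308), np.float64(15.0))
180 car L (np.float64(280.1666666666667), np.float64(27.0)) R (np.float64(361.64285714285717), np.float64(16.0))
195 car L (np.float64(277.7), np.float64(31.5)) R (np.float64(361.0), np.float64(6.5))
205 car L (np.float64(278.04545454545456), np.float64(30.0)) R (np.float64(355.5), np.float64(19.5))
300 car front (np.float64(111.10493827160494), np.float64(62.5))
320 car front (np.float64(111.13013698630137), np.float64(57.5))
340 car front (np.float64(111.18), np.float64(46.0))
```

```bash
python3 - <<'E'
from h import *
c=load('w4');tcp=np.array([.5191,.1579]);ty=.18
def line(pts,z):
    P=np.array([toz(c,u,v,z)[:2] for u,v in pts]);vx,vy,x,y=cv2.fitLine((P*1e3).astype(np.float32),cv2.DIST_L2,0,0.01,0.01).ravel()
    s=np.sign(vx);return np.array([x,y])/1e3,np.array([vx,vy])*s
p,d=line([(242.69,10),(243.23,35),(243.6,60),(244.3,85),(244.7,110),(245.1,135),(245.73,160),(246.65,185)],.0235)
n=np.array([-d[1],d[0]]);yaw=np.arctan2(d[1],d[0]);print('rail yaw',yaw)
e=toz(c,250,190.2,.0235)[:2]; xm=e@d           # x=-85
e2=toz(c,225,195.5,.008)[:2]; print('plate end rel mouth mm',(e2@d-xm)*1e3)
O=d*(xm+.085)+n*(p@n+.0184);print('rail origin',O,'mouth',O-.085*d)
pb,db=line([(206.48,10),(204.19,60),(203.09,85),(202.36,110),(201.6,135),(200.83,160),(200.1,185)],.0235)
print('gib angle deg',np.degrees(np.arctan2(db[1],db[0])-yaw))
tt=(d@(O-pb))/(d@db);print('gib foot y at mid',((pb+tt*db-O)@n)*1e3+5.64)
T=lambda q:((q-tcp)@[np.cos(ty),np.sin(ty)],(q-tcp)@[-np.sin(ty),np.cos(ty)])
for z in(.1727,.1587):
  print('R',[np.round(T(toz(c,u,v,z)[:2]),4) for u,v in((362.2,115),(362.27,165),(361.64,180))],'L',[np.round(T(toz(c,u,v,z)[:2]),4) for u,v in((282.5,115),(280.7,165),(280.17,180),(277.7,195))])
  print('front',np.round(T(toz(c,320,111.1,z)[:2]),4))
E
```

```text
rail yaw 0.1528977
plate end rel mouth mm -9.887675180753174
rail origin [0.58129727 0.25709679] mouth [0.49728889 0.24415106]
gib angle deg -4.981367
gib foot y at mid 24.316065270541603
R [array([ 0.0643, -0.0185]), array([ 0.0412, -0.0193]), array([ 0.034 , -0.0192])] L [array([0.0643, 0.0179]), array([0.0412, 0.0194]), array([0.0339, 0.0199]), array([0.0265, 0.0213])]
front [0.066  0.0008]
R [array([ 0.0641, -0.0202]), array([ 0.039, -0.021]), array([ 0.0311, -0.0209])] L [array([0.0641, 0.0195]), array([0.0389, 0.0211]), array([0.031 , 0.0216]), array([0.023 , 0.0232])]
front [0.066  0.0008]
```

Request:
drive_tool(rows=[{"tx": -3.6,"ty": 2.5,"tz": 0,"spin": -0.01,"gripper": 1.5},{"tx": -3.6,"ty": 2.5,"tz": -1,"spin": -0.01,"gripper": 1.5},{"tx": -3.5,"ty": 2.6,"tz": -3,"spin": -0.007,"gripper": 1.5},{"tx": 0,"ty": 0,"tz": -4,"spin": 0,"gripper": 1.5},{"tx": 0,"ty": 0,"tz": -4,"spin": 0,"gripper": 1.5},{"tx": 0,"ty": 0,"tz": -2.5,"spin": 0,"gripper": 1.5},{"tx": 0,"ty": 0,"tz": 0,"spin": 0,"gripper": 1.5},{"tx": 0,"ty": 0,"tz": 0,"spin": 0,"gripper": 1.5}])

```text
time: 5.22
ee_pos: [0.413, 0.2334, 0.116]
tcp_rot: [-3.132, -0.237, -0.002]
ft_force: [-0.2, -0.8, -3.6]
grip_width: 0.274
grip_force: 40.6
```

```bash
cat > st.py <<'E'
from h import *
from scipy.spatial.transform import Rotation as R
def st():
    o=status.get_obs();m=R.from_rotvec(o['tcp_rot']).as_matrix();d=np.array([.9883,.1523]);n=np.array([-.1523,.9883])
    q=o['ee_pos'][:2]-[.5813,.2571];f=o['ft_force']
    print('t',round(o['time'],2),'carrier rail x,y mm',(q@d+.021)*1e3,(q@n)*1e3,'z',o['ee_pos'][2],'yaw',np.arctan2(m[1,0],m[0,0])-.153,'f along,side,z',f[:2]@d,f[:2]@n,f[2])
st()
E
python3 st.py
```

```text
t 5.22 carrier rail x,y mm -148.9456562432268 2.208035927169026 z 0.11601244515039613 yaw -0.001847338063367926 f along,side,z -0.3179059723632697 -0.7534890121422422 -3.5750513814231075
```

Request:
drive_tool(rows=[{"tx": 0,"ty": 0.08,"tz": -0.65,"spin": 0,"gripper": 1.5},{"tx": 0,"ty": 0,"tz": 0,"spin": 0,"gripper": 1.5},{"tx": 1.0,"ty": 0.15,"tz": 0,"spin": 0,"gripper": 1.5},{"tx": 1.0,"ty": 0.15,"tz": 0,"spin": 0,"gripper": 1.5},{"tx": 1.0,"ty": 0.15,"tz": 0,"spin": 0,"gripper": 1.5},{"tx": 0,"ty": 0,"tz": 0,"spin": 0,"gripper": 1.5}])

```text
time: 5.98
ee_pos: [0.4357, 0.2382, 0.1082]
tcp_rot: [3.13, 0.239, -0.032]
ft_force: [-35.1, -5.8, 26.3]
grip_width: 0.275
grip_force: 46.1
```

```bash
python3 st.py; python3 -c "
from h import *
snap('wrist','w5');snap('scene','s5')"
```

```text
t 5.97 carrier rail x,y mm -125.76692982866253 3.5031394888079133 z 0.1082330429690405 yaw -0.0003510360918007327 f along,side,z -35.538430831488704 -0.41525529559848184 26.317818310893244
```

View pics/w5.png

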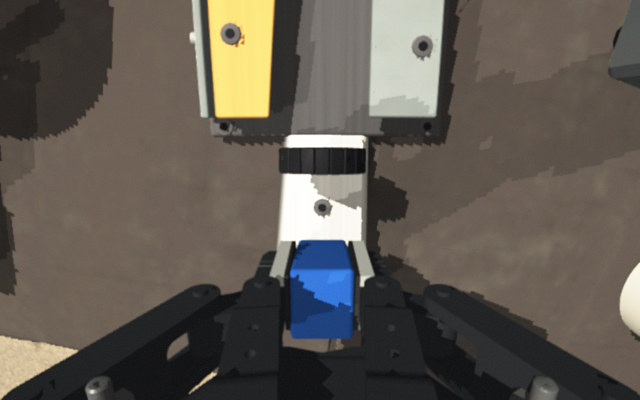

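The foot's front butted the plate's end edge at (325,135) because it was too low, and the carrier slid back about 14 mm in the grip. I'll back off, set it on the bench and regrip.

Request:
drive_tool(rows=[{"tx": -1.0,"ty": -0.15,"tz": 0,"spin": 0,"gripper": 1.5},{"tx": -1.0,"ty": -0.15,"tz": 0,"spin": 0,"gripper": 1.5},{"tx": 0,"ty": 0,"tz": 0,"spin": 0,"gripper": 1.5},{"tx": 0,"ty": 0,"tz": 0,"spin": 0,"gripper": 1.5}])

```text
time: 6.58
ee_pos: [0.4232, 0.2361, 0.1085]
tcp_rot: [-3.132, -0.238, -0.002]
ft_force: [-0.3, 0.2, -3.8]
grip_width: 0.274
grip_force: 42.2
```

```bash
python3 st.py
```

```text
t 6.58 carrier rail x,y mm -138.4719709749807 3.34106298726905 z 0.10852651005864263 yaw -0.0013461960299638864 f along,side,z -0.26403912995579604 0.2313036422737112 -3.769749341051644
```

Request:
drive_tool(rows=[{"tx": 0,"ty": 0,"tz": -0.4,"spin": 0,"gripper": 1.5},{"tx": 0,"ty": 0,"tz": -0.4,"spin": 0,"gripper": 1.5},{"tx": 0,"ty": 0,"tz": 0,"spin": 0,"gripper": 1.5},{"tx": 0,"ty": 0,"tz": 0,"spin": 0,"gripper": 5},{"tx": 0,"ty": 0,"tz": 0,"spin": 0,"gripper": 5},{"tx": 0,"ty": 0,"tz": 0,"spin": 0,"gripper": 5}])

```text
time: 7.32
ee_pos: [0.4226, 0.236, 0.1004]
tcp_rot: [-3.133, -0.238, -0.0]
ft_force: [0.0, -0.9, 0.2]
grip_width: 0.583
grip_force: 0.0
```

```bash
python3 st.py; python3 - <<'E'
from h import *
c=snap('wrist','w6');o=status.get_obs();g=cv2.GaussianBlur(cv2.cvtColor(c['pixels'],cv2.COLOR_RGB2GRAY),(0,0),.8).astype(float)
hsv=cv2.cvtColor(c['pixels'],cv2.COLOR_RGB2HSV)
m=((hsv[...,0]>100)&(hsv[...,0]<125)&(hsv[...,1]>150)&(hsv[...,2]>50)).astype(np.uint8)
n,l,s,cc=cv2.connectedComponentsWithStats(m);print(s[1:][s[1:,4]>200].tolist())
for u in(305,320,340):
    d=np.gradient(g[100:180,u]);print(u,[(100+int(i),round(d[i])) for i in np.argsort(-d)[:3]])
T=o['ee_pos'];
for v in(125,130,135,140,145): 
    q=toz(c,322,v,.014)[:2]-T[:2];print(v,q@[.9883,.1523],q@[-.1523,.9883])
E
```

```text
t 7.33 carrier rail x,y mm -139.04027010777682 3.345672351736658 z 0.10037470370544987 yaw -0.0012794196799244262 f along,side,z -0.11626741050659112 -0.9158461582702044 0.1753046347758579
[[290, 233, 64, 106, 6235]]
305 [(124, 57), (125, 52), (123, 34)]
320 [(124, 54), (125, 52), (123, 28)]
340 [(124, 60), (125, 52), (123, 39)]
125 0.05954110792863895 -0.0011670414047248532
130 0.05727884428114287 -0.0011657454751891052
135 0.05500200256076095 -0.001164446806574679
140 0.05271022477591714 -0.0011631452246184558
145 0.05040314695327541 -0.0011618405552908636
```

Request:
drive_tool(newtons=80, rows=[{"tx": -0.5,"ty": -0.08,"tz": 0,"spin": 0,"gripper": 5},{"tx": 0,"ty": 0,"tz": 0,"spin": 0,"gripper": 5},{"tx": 0,"ty": 0,"tz": 0,"spin": 0,"gripper": 1.5},{"tx": 0,"ty": 0,"tz": 0,"spin": 0,"gripper": 1.5},{"tx": 0,"ty": 0,"tz": 0,"spin": 0,"gripper": 1.5},{"tx": 0,"ty": 0,"tz": 0,"spin": 0,"gripper": 1.5}])

```text
time: 8.12
ee_pos: [0.4176, 0.2353, 0.1006]
tcp_rot: [-3.132, -0.238, -0.001]
ft_force: [-0.9, 0.9, 5.5]
grip_width: 0.271
grip_force: 79.1
```

```bash
python3 st.py
```

```text
t 8.12 carrier rail x,y mm -144.11268981018569 3.3766511576566773 z 0.100641554317772 yaw -0.0012080708089165504 f along,side,z -0.7256448256880988 1.0634503749100406 5.465937324614207
```

Request:
drive_tool(rows=[{"tx": 0,"ty": 0,"tz": 0.95,"spin": 0,"gripper": 1.5},{"tx": 0,"ty": 0,"tz": 0,"spin": 0,"gripper": 1.5},{"tx": 0,"ty": 0,"tz": 0,"spin": 0,"gripper": 1.5}])

```text
time: 8.5
ee_pos: [0.4173, 0.2352, 0.1098]
tcp_rot: [3.132, 0.238, -0.001]
ft_force: [-0.2, -0.5, -4.2]
grip_width: 0.27
grip_force: 78.5
```

```bash
python3 st.py
```

```text
t 8.5 carrier rail x,y mm -144.37983988749008 3.2815194350200025 z 0.10976498402674595 yaw -0.0012471120349857312 f along,side,z -0.3000596449923488 -0.47781661224713246 -4.155512486607112
```

Request:
drive_tool(rows=[{"tx": 0.4,"ty": 0.06,"tz": 0,"spin": 0,"gripper": 1.5},{"tx": 0.4,"ty": 0.06,"tz": 0,"spin": 0,"gripper": 1.5},{"tx": 0.4,"ty": 0.06,"tz": 0,"spin": 0,"gripper": 1.5},{"tx": 0,"ty": 0,"tz": 0,"spin": 0,"gripper": 1.5}])

```text
time: 9.0
ee_pos: [0.4298, 0.237, 0.1098]
tcp_rot: [-3.133, -0.238, -0.0]
ft_force: [0.6, -0.2, -3.7]
grip_width: 0.271
grip_force: 78.5
```

```bash
python3 st.py
```

```text
t 9.0 carrier rail x,y mm -131.76128082725134 3.2464606457519514 z 0.10984291587500575 yaw -0.0012879674032924004 f along,side,z 0.537927021379181 -0.3075799383532318 -3.6599244206907304
```

Clear over the plate edge. On into the mouth.

Request:
drive_tool(rows=[{"tx": 0.5,"ty": 0.08,"tz": 0,"spin": 0,"gripper": 1.5},{"tx": 0.5,"ty": 0.08,"tz": 0,"spin": 0,"gripper": 1.5},{"tx": 0.5,"ty": 0.08,"tz": 0,"spin": 0,"gripper": 1.5},{"tx": 0,"ty": 0,"tz": 0,"spin": 0,"gripper": 1.5}])

```text
time: 9.5
ee_pos: [0.4449, 0.2395, 0.1099]
tcp_rot: [-3.133, -0.238, -0.0]
ft_force: [-0.1, -0.7, -3.6]
grip_width: 0.27
grip_force: 78.5
```

```bash
python3 st.py
```

```text
t 9.5 carrier rail x,y mm -116.5029591146791 3.334539193886623 z 0.1098959943841552 yaw -0.0013374537314348178 f along,side,z -0.23453701130327684 -0.7037559693263973 -3.5760527776433815
```

Request:
drive_tool(rows=[{"tx": 0.7,"ty": 0.1,"tz": 0,"spin": 0,"gripper": 1.5},{"tx": 0.7,"ty": 0.08,"tz": 0,"spin": 0,"gripper": 1.5},{"tx": 0.7,"ty": 0.08,"tz": 0,"spin": 0,"gripper": 1.5},{"tx": 0.7,"ty": 0.08,"tz": 0,"spin": 0,"gripper": 1.5},{"tx": 0.7,"ty": 0.08,"tz": 0,"spin": 0,"gripper": 1.5},{"tx": 0.7,"ty": 0.08,"tz": -0.05,"spin": 0,"gripper": 1.5},{"tx": 0,"ty": 0,"tz": 0,"spin": 0,"gripper": 1.5}])

```text
time: 10.38
ee_pos: [0.4869, 0.2445, 0.1093]
tcp_rot: [-3.132, -0.238, -0.0]
ft_force: [0.7, -0.8, -4.2]
grip_width: 0.268
grip_force: 78.5
```

```bash
python3 st.py
```

```text
t 10.38 carrier rail x,y mm -74.20431260488455 1.8868411634803475 z 0.10930162417261084 yaw -0.0013268380197616614 f along,side,z 0.5278303033640805 -0.91188139947701 -4.228646290316019
```

Request:
drive_tool(rows=[{"tx": 0.6,"ty": 0.08,"tz": 0,"spin": 0,"gripper": 1.5},{"tx": 0.6,"ty": 0.08,"tz": 0,"spin": 0,"gripper": 1.5},{"tx": 0.6,"ty": 0.08,"tz": 0,"spin": 0,"gripper": 1.5},{"tx": 0.6,"ty": 0.08,"tz": 0,"spin": 0,"gripper": 1.5},{"tx": 0.6,"ty": 0.08,"tz": 0,"spin": 0,"gripper": 1.5},{"tx": 0.6,"ty": 0.08,"tz": 0,"spin": 0,"gripper": 1.5},{"tx": 0,"ty": 0,"tz": 0,"spin": 0,"gripper": 1.5}])

```text
time: 11.25
ee_pos: [0.523, 0.2497, 0.1092]
tcp_rot: [-3.132, -0.238, -0.001]
ft_force: [-0.2, 5.4, -6.8]
grip_width: 0.269
grip_force: 78.6
```

```bash
python3 st.py
```

```text
t 11.25 carrier rail x,y mm -37.712156957213736 1.5723756839687715 z 0.10921533869397497 yaw -0.001176562002218523 f along,side,z 0.607765283888553 5.414066779387839 -6.804462730979192
```

Request:
drive_tool(rows=[{"tx": -0.02,"ty": 0.1,"tz": 0,"spin": 0,"gripper": 1.5},{"tx": 0.5,"ty": 0.08,"tz": -0.05,"spin": 0,"gripper": 1.5},{"tx": 0.5,"ty": 0.08,"tz": -0.03,"spin": 0,"gripper": 1.5},{"tx": 0,"ty": 0,"tz": 0,"spin": 0,"gripper": 1.5},{"tx": 0,"ty": 0,"tz": 0,"spin": 0,"gripper": 1.5}])

```text
time: 11.88
ee_pos: [0.5324, 0.2517, 0.1087]
tcp_rot: [3.132, 0.238, 0.0]
ft_force: [1.2, -0.5, -3.1]
grip_width: 0.269
grip_force: 79.3
```

```bash
python3 st.py
```

```text
t 11.88 carrier rail x,y mm -28.152613512175666 2.1234767829674506 z 0.10871431637425351 yaw -0.0013426296096434587 f along,side,z 1.1113854366883753 -0.6414468805730289 -3.1238671380367657
```

Request:
drive_tool(rows=[{"tx": 0,"ty": 0,"tz": -0.06,"spin": 0,"gripper": 1.5},{"tx": 0,"ty": 0,"tz": 0,"spin": 0,"gripper": 1.5},{"tx": 0,"ty": 0,"tz": 0,"spin": 0,"gripper": 5},{"tx": 0,"ty": 0,"tz": 0,"spin": 0,"gripper": 5},{"tx": 0,"ty": 0,"tz": 0,"spin": 0,"gripper": 5}])

```text
time: 12.5
ee_pos: [0.5323, 0.2518, 0.1079]
tcp_rot: [-3.132, -0.238, 0.0]
ft_force: [-0.5, -0.4, -0.1]
grip_width: 0.588
grip_force: 0.0
```

Request:
drive_tool(rows=[{"tx": -1.2,"ty": -0.18,"tz": 0,"spin": 0,"gripper": 5},{"tx": -1.2,"ty": -0.18,"tz": 0,"spin": 0,"gripper": 5},{"tx": -1.2,"ty": -0.18,"tz": 0,"spin": 0,"gripper": 5},{"tx": 0,"ty": 0,"tz": 0.1,"spin": 0,"gripper": 5},{"tx": 0,"ty": 0,"tz": 0,"spin": 0,"gripper": 0},{"tx": 0,"ty": 0,"tz": 0,"spin": 0,"gripper": 0},{"tx": 0,"ty": 0,"tz": 0,"spin": 0,"gripper": 0},{"tx": 0,"ty": 0,"tz": 0,"spin": 0,"gripper": 0}])

```text
time: 13.5
ee_pos: [0.4964, 0.2464, 0.109]
tcp_rot: [3.133, 0.238, 0.0]
ft_force: [-0.9, 0.3, -0.7]
grip_width: -0.004
grip_force: 0.0
```

```bash
python3 st.py
```

```text
t 13.5 carrier rail x,y mm -64.53965043081351 2.381655321947909 z 0.10897110974398477 yaw -0.0012275117220728327 f along,side,z -0.8115212148473325 0.42231283403753817 -0.6516647564223667
```

Request:
drive_tool(rows=[{"tx": 0.5,"ty": 0.075,"tz": 0,"spin": 0,"gripper": 0},{"tx": 0.4,"ty": 0.06,"tz": 0,"spin": 0,"gripper": 0},{"tx": 0.3,"ty": 0.045,"tz": 0,"spin": 0,"gripper": 0},{"tx": 0.3,"ty": 0.045,"tz": 0,"spin": 0,"gripper": 0},{"tx": 0.3,"ty": 0.045,"tz": 0,"spin": 0,"gripper": 0},{"tx": 0.3,"ty": 0.045,"tz": 0,"spin": 0,"gripper": 0},{"tx": 0,"ty": 0,"tz": 0,"spin": 0,"gripper": 0}])

```text
time: 14.38
ee_pos: [0.5176, 0.2496, 0.109]
tcp_rot: [-3.132, -0.238, -0.001]
ft_force: [0.1, -0.2, 0.2]
grip_width: -0.005
grip_force: 0.0
```

```bash
python3 st.py
```

```text
t 14.38 carrier rail x,y mm -43.120207756485435 2.279761405219182 z 0.10900850492497624 yaw -0.0013146853019620763 f along,side,z 0.11546384605792802 -0.20946347760690448 0.2394515286592548
```

Request:
drive_tool(rows=[{"tx": 0.15,"ty": 0.023,"tz": 0,"spin": 0,"gripper": 0},{"tx": 0.15,"ty": 0.023,"tz": 0,"spin": 0,"gripper": 0},{"tx": 0.15,"ty": 0.023,"tz": 0,"spin": 0,"gripper": 0},{"tx": 0.15,"ty": 0.023,"tz": 0,"spin": 0,"gripper": 0},{"tx": 0.15,"ty": 0.023,"tz": 0,"spin": 0,"gripper": 0}])

```text
time: 15.0
ee_pos: [0.5249, 0.2507, 0.109]
tcp_rot: [3.132, 0.238, -0.0]
ft_force: [-1.1, -0.5, 0.6]
grip_width: -0.005
grip_force: 0.5
```

```bash
python3 st.py
```

```text
t 15.0 carrier rail x,y mm -35.765797324749855 2.2402877913208217 z 0.1089768258385392 yaw -0.0012196897001724993 f along,side,z -1.159407244415653 -0.35142793725941635 0.6046407107542804
```

Request:
drive_tool(rows=[{"tx": 0.1,"ty": 0.015,"tz": 0,"spin": 0,"gripper": 0},{"tx": 0.1,"ty": 0.015,"tz": 0,"spin": 0,"gripper": 0},{"tx": 0.1,"ty": 0.015,"tz": 0,"spin": 0,"gripper": 0},{"tx": 0.1,"ty": 0.015,"tz": 0,"spin": 0,"gripper": 0}])

```text
time: 15.5
ee_pos: [0.5288, 0.2513, 0.109]
tcp_rot: [3.133, 0.238, -0.0]
ft_force: [-1.3, -0.3, 0.4]
grip_width: -0.001
grip_force: 1.3
```

Request:
drive_tool(rows=[{"tx": 0.1,"ty": 0.015,"tz": 0,"spin": 0,"gripper": 0},{"tx": 0.1,"ty": 0.015,"tz": 0,"spin": 0,"gripper": 0},{"tx": 0.1,"ty": 0.015,"tz": 0,"spin": 0,"gripper": 0}])

```text
time: 15.88
ee_pos: [0.5296, 0.2515, 0.109]
tcp_rot: [3.131, 0.239, -0.01]
ft_force: [-14.8, -4.7, 10.7]
grip_width: -0.001
grip_force: 8.1
```

```bash
python3 st.py
```

```text
t 15.88 carrier rail x,y mm -30.984031345329054 2.3259606092789755 z 0.1089983758624096 yaw -0.0007369401678062881 f along,side,z -15.343780036264478 -2.4078875940440194 10.689836272115283
```

Request:
drive_tool(rows=[{"tx": 0,"ty": 0,"tz": 0,"spin": 0,"gripper": 0},{"tx": 0,"ty": 0,"tz": 0,"spin": 0,"gripper": 0}])

```text
time: 16.12
ee_pos: [0.5296, 0.2515, 0.109]
tcp_rot: [3.131, 0.239, -0.01]
ft_force: [-13.5, -3.6, 7.6]
grip_width: 0.003
grip_force: 6.8
```

```bash
python3 st.py
```

```text
t 16.12 carrier rail x,y mm -30.998961981032668 2.316280461191215 z 0.10902562662090795 yaw -0.000731574574550975 f along,side,z -13.847970033431066 -1.5410530783165548 7.616346046900434
```

Request:
drive_tool(rows=[{"tx": 0.05,"ty": 0.007,"tz": 0,"spin": 0,"gripper": 0},{"tx": 0,"ty": 0,"tz": 0,"spin": 0,"gripper": 0},{"tx": 0,"ty": 0,"tz": 0,"spin": 0,"gripper": 0}])

```text
time: 16.5
ee_pos: [0.5296, 0.2515, 0.109]
tcp_rot: [3.131, 0.239, -0.012]
ft_force: [-15.6, -5.1, 9.6]
grip_width: -0.003
grip_force: 8.0
```

```bash
python3 st.py
```

```text
t 16.5 carrier rail x,y mm -30.916695308835255 2.3277671372241033 z 0.10902446760431618 yaw -0.0006413117981533822 f along,side,z -16.179273500325245 -2.647279659346209 9.645999085818442
```

Request:
drive_tool(rows=[{"tx": -0.5,"ty": -0.075,"tz": 0,"spin": 0,"gripper": 0},{"tx": -1.5,"ty": -0.23,"tz": 0,"spin": 0,"gripper": 0},{"tx": -2,"ty": -0.3,"tz": 2,"spin": 0,"gripper": 0},{"tx": -2,"ty": -0.3,"tz": 4,"spin": 0,"gripper": 0},{"tx": 0,"ty": 0,"tz": 4,"spin": 0,"gripper": 0},{"tx": 0,"ty": 0,"tz": 0,"spin": 0,"gripper": 0}])

```text
time: 17.25
ee_pos: [0.4733, 0.2432, 0.212]
tcp_rot: [-3.131, -0.238, -0.011]
ft_force: [0.6, 0.3, -0.7]
grip_width: 0.002
grip_force: 0.0
```

```bash
python3 st.py; python3 - <<'E'
from h import *
c=snap('wrist','w7');s=snap('scene','s7')
a=cv2.imread('pics/w7.png')[:240,160:480]; b=cv2.imread('pics/s7.png')[235:310,205:305]
cv2.imwrite('pics/fin.png',np.hstack([cv2.resize(a,(460,345),interpolation=2),cv2.resize(b,(340,345),interpolation=2)]))
E
```

```text
t 17.25 carrier rail x,y mm -87.84433783889892 2.6952372836813403 z 0.21196566629788374 yaw -0.0010084939318953101 f along,side,z 0.5979323732823769 0.17435251659634013 -0.74887502171254
```

View pics/fin.png

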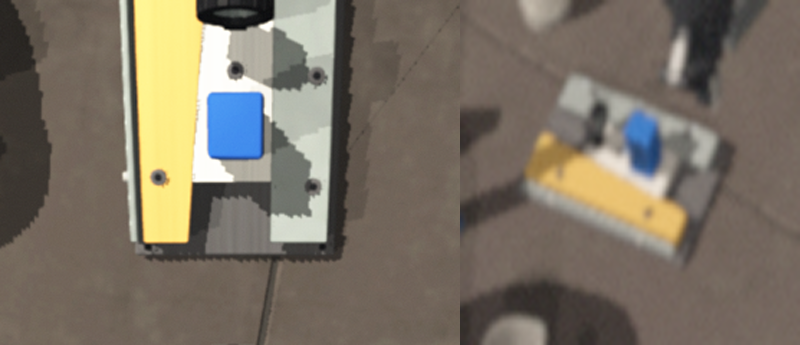

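The carrier sits flush between brass and grey bars, with its blue block at (236,125), its rear end at row 182 inside the mouth, and its lens ahead. The gripper is clear of it, so I'm handing in.

```bash
python3 -c "
from bench import r
print(r.job_done())"
```

```text
the job is handed in; nothing more can be done
None
```

The blue-handled carrier is in the dovetail way, lens first, pushed home with about 16 N and released. It looks flush and parallel between the bars, and the job is handed in. No verdict came back and I couldn't measure the clamping force left after release. On the first try its foot hit the plate's end edge at about 35 N along the rail and slipped in the grip, so I set it down and regripped it. The final view covers only the rail, so I didn't recheck the bystanders, but the arm never went near them.

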